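Open the latched print cupboard

ROBOT

A 6-joint arm with a two-finger parallel gripper is mounted at the origin on the work surface. World frame = base frame: x ahead of the robot, y to its left, z up, the work surface at z = 0. Lengths are in mm, angles in rad, forces in N, time in s.
With the tool pointing down it reaches from about 300 to 850 mm from the base axis. Payload 4.2 kg.
Tool frame: the origin (TCP) lies on the centre line of the jaws, within the pads' length; the fingertips stand 14 mm ahead of it and the grasp point (between the pads) lies 5 mm behind it; z points along the fingers, y is the direction in which the jaws open and shut (so a half turn about z gives the same grasp; the last joint's range is limited). The gripper opens to 91 mm and grips with 3 to 60 N. Pads are 32 mm wide; open, the fingers measure 118 mm over their backs; the gripper's body (76 mm by 178 mm) begins 60 mm behind the grasp point.
Start: joints at [-1.229, 0.32, 1.565, -0, 1.257, -0.02], TCP at [203.53, -537.789, 227.976] pointing down, gripper open.
Joint ranges: [-3.11, 3.11], [-0.84, 2.01], [0.21, 2.61], [-1.34, 4.49], [0.05, 2.63], [-2.56, 2.56]. Speed limits (rad/s): [2.57, 2.57, 3.14, 3.14, 3.14, 3.14].

INTERFACE

Orientations are given as a unit quaternion [x, y, z, w].
In Python, from workcell import r, cams, ticket gives the robot as it stands.
- The arm moves only by the tool step_arm, never from a script. Its argument "increments" is a list of rows, each an object of numbers: "dx", "dy", "dz": the shift along the tool's x, y, z in mm; "turn": the turn about the tool's z in rad; "jaw": the finger opening in mm, from 0 to 91.2. In form: [{"dx": .., "dy": .., "dz": .., "turn": .., "jaw": ..}, ...]. A call has 1 to 5 rows; each row shifts and turns the commanded pose from where the row before left it, along the tool's axes as they then stand; what a row does not reach is not made up. A row lasts 1/8 s, in which the tool goes at most 62.5 mm and 10.7 degrees, less where a joint would pass 70% of its speed; a pose out of reach is approached as far as the arm can. A call is refused whole if a number of a shift passes 62.5 or a number of a turn 0.188, either way. A call with a gripper value outside its range is refused whole. The fingers move at their own pace and stop on an object; "grip_force" is the grip in N (left out, the last holds). Time passes only in rows, so rows that do not move let the fingers close. It gives the time, the measured TCP pose, the force and the opening at its end, in the units of the state.
- r.observe(): the state, without advancing time (a new reading comes with each control period).
- cams.capture(name): name is "side" or "top" or "wrist"; returns a dict with "image" (420x560x3 uint8, red, green, blue), "K" (3x3 intrinsics, pixels), "R" (3x3) and "t" (3): a world point X has camera coordinates R X + t. Camera axes: x right, y down, z forward; pixel columns grow to the right and rows downward; lengths in mm; the calibration is good to about 2 mm. A picture is of the moment at which its call begins. There is no depth.
- ticket.job_done(): hands the job in, once; it reports no verdict.
The state is a dict: "clock": time; "joint_positions": joint angles; "qvel": joint speeds; "tau": joint torques, N m; "ee_pos": TCP position; "ee_rot": TCP orientation; "contact_force": force on the tool from outside, world axes, zero at the start; "torque": the same for the moment, N m; "finger_gap": opening from 0.0 (shut) to 1.0 (fully open).
Only numpy, scipy, OpenCV 4.12 (cv2) and the standard library are available. Lean on these libraries where they do the work, as an engineer would, in place of code of your own. Each camera call takes 0.05 s, during which the arm holds its last target. There are 200 camera calls.

TASK

Open the print cupboard's door: press its thumb lever down to lift the latch bar out of the catch, draw the door off the catch while the lever is still down, then swing it wide open, about square to the cupboard, and leave it standing there. Press and pull with feeling (25 N at most, or the latch bends), do not fling the door, and leave the other things where they are.

Things in the scene. Friction and masses are not known exactly. Their poses are not given: they have to be found in the camera images.
- cabinet: Oak print cupboard fixed on the table, 240 deep (x), 360 wide (y), 205 mm high. Origin: centre of underside. Front plane x = -120 mm, facing its own -x, to the robot. Flush in it one plain door 278 wide, z 22 to 204 mm, 18 mm thick, hinged at +y (left seen from the robot), opening to the robot. It and its door and latch bear at most 25 N from the robot.
- hinge_foot (a point): Fixed point on the door's vertical hinge axis at table height: cupboard frame x = -120, y = +150, z = 0 mm. Axes as the cupboard's. At door angle q, in these axes, hinge to free edge points along (-sin q, -cos q) and the door's outward normal along (-cos q, sin q).
- lever_place (a point): Where the thumb piece nominally is, door shut: centre of its upper face, 140 mm from the hinge axis along the door, 26 mm out from its face, 188 mm up. This point stays with the cupboard. The real door, latch and catch are fitted together up to 14 mm higher or lower, not tracked: feel for it. Thumb piece: steel tray 60 mm wide, from 4 to 54 mm out; 5 mm lip, 10 mm high, along its outer edge.
- latch_pin (a point): Nominal pivot pin, square to the door, of the gravity latch bar: 210 mm from hinge axis, 178 mm up, same +-14 mm. Tray 70 mm to its hinge side, bar end 108 mm to the other. Pressing the tray (1 to 2 N) lifts the bar; its centre sinks 18 mm to the lever's stop, leaning 0.25 rad, pin side higher (a wide fingertip rests on that side and sinks less). Then it gives as a stiff spring, 15 N per mm.
- catch_place (a point): Nominal catch on the frame past the door's free edge (295 mm from the hinge axis, 178 mm up; same +-14 mm). The bar end lies behind its upturned lip and clears it only after 16 mm of tray travel, just short of the stop. Let go, the bar falls back by its weight, so keep the lever down until the door is ajar 0.1 rad. The tray's lip lets the pressing finger draw the door along.
- door (a joint): Opening angle of the door in rad: 0 shut, grows as it opens towards the robot (its free edge turning clockwise seen from above), stop at 1.75. Light rubbing (about 0.15 N m) holds it where it is left.
- slide_box: closed grey slide box, 90 x 150 x 32 mm, lying on the middle of the cupboard's top; origin at the centre of its underside.
- ink_jar: round jar with a black cap, 60 mm across, 85 mm high, on the table ahead of and beside the cupboard, out of the door's sweep, on the hinge side; origin at the centre of its underside.
- tape_roll: paper tape roll lying flat, 90 mm across, 30 mm high, on the table ahead of and beside the cupboard, out of the door's sweep, on the catch side; origin at the centre of its underside.
- loupe: black magnifier, 52 mm across, 60 mm high, on the table ahead of and beside the cupboard, out of the door's sweep, on the catch side; origin at the centre of its underside.
- brush_mug: white mug 80 mm across and 95 mm high with brushes to 165 mm, far left on the table; origin at the centre of its underside.
- book: blue book lying flat, 130 x 200 x 30 mm, far left on the table; origin at the centre of its underside.
- flat_brush: hand brush lying flat, far right on the table; origin on its underside.

How it is judged (in metres and radians):
On the way:
1. the door has come off its catch and stands ajar (0.12 rad) (value of joint door above 0.12 rad), for 0.1 s.
At the end, for the whole second after the job is handed in: The door stands open by at least 1.25 rad (its stop is at 1.75) and is at rest, let go (value of joint door above 1.25 rad and velocity of joint door between -0.05 and 0.05 rad/s); the robot touches nothing.
It fails at once if the fingers load the cupboard, its door or its latch with more than 25 N (contact force between the fingers and cabinet above 25 N).
It fails at once if the rest of the arm pushes the cupboard, its door or latch with more than 25 N (contact force between the arm and cabinet above 25 N).
It fails at once if the door is flung (faster than 1.5 rad/s) (velocity of joint door above 1.5 rad/s).
It fails at once if another thing is moved by more than 30 mm (distance of any of slide_box, ink_jar, tape_roll, loupe, brush_mug, book, flat_brush from where it was at the start of the episode above 0.03 m).
It also fails if it takes over 48 s, if anything falls off the work surface, if the arm or the gripper's body presses on something with over 40 N, if the wrist force passes 120 N, or if a joint passes its speed limit or range.

## Working session

There is one attempt and no reset: what is moved stays moved. The work goes in short steps, Python scripts to look and compute and a tool call to move; the robot and the scene stay as the last step left them, time stands still between calls to the robot, and variables do not carry over. Pictures are saved under pics/ and viewed, about 8 in all and at most 12, crops included, and the job is handed in when it is done.

Besides the shell and the picture viewer there is one more tool, called as name([rows], argument=value, ...), one row to a line, values as JSON. step_arm: Moves the arm, as the interface text tells. Its arguments: {"type":"object","properties":{"increments":{"type":"array"},"grip_force":{"type":"number"}},"required":["increments"]}

```bash
ls; mkdir -p pics; python3 - <<'E'
from workcell import r,cams
import cv2,numpy as np,pickle
o=r.observe();print({k:np.round(v,3) for k,v in o.items()})
d={}
for n in("side","top"):
    c=cams.capture(n);d[n]=c;cv2.imwrite(f"pics/{n}1.png",c["image"][:,:,::-1]);print(n,c["K"].round(1),c["R"].round(3),c["t"].round(1))
pickle.dump(d,open("c1.pkl","wb"))
E
```

```text
pics
{'clock': np.float64(0.0), 'joint_positions': array([-1.229,  0.32 ,  1.566, -0.   ,  1.257, -0.02 ]), 'qvel': array([ 0.001, -0.001, -0.001,  0.   ,  0.001,  0.001]), 'tau': array([ 2.0000e-03, -4.1246e+01, -2.3197e+01,  7.3000e-02,  4.6000e-02,
       -0.0000e+00]), 'ee_pos': array([ 203.336, -537.311,  227.127]), 'ee_rot': array([ 0.984,  0.18 , -0.   , -0.001]), 'contact_force': array([-0.516, -0.034, -0.096]), 'torque': array([ 0.002,  0.031, -0.033]), 'finger_gap': np.float64(1.002)}
side [[440.2   0.  278.3]
 [  0.  440.2 214.7]
 [  0.    0.    1. ]] [[ 0.952 -0.306 -0.007]
 [-0.238 -0.725 -0.646]
 [ 0.193  0.617 -0.763]] [-575.3  243.8 1540.7]
top [[401.    0.  261.3]
 [  0.  401.  203.8]
 [  0.    0.    1. ]] [[-0.015 -1.    -0.025]
 [-0.989  0.019 -0.146]
 [ 0.146  0.022 -0.989]] [  29.5  596.2 1449.7]
```

View pics/side1.png

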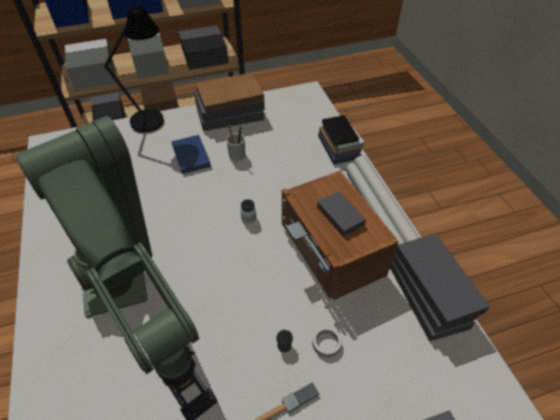

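View pics/top1.png

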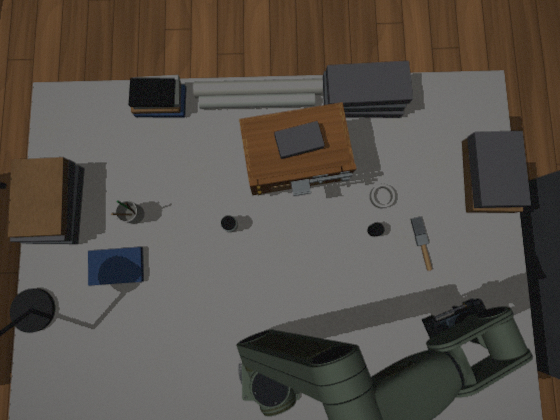

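The top view shows the cupboard top with corners near (240,119), (343,104), (355,165) and (251,185), and the tray near (301,187). The jar is near (229,223), the loupe near (376,229) and the tape near (383,196). I'll enlarge this area to place the corners better.

```bash
python3 - <<'E'
import cv2,pickle,numpy as np
d=pickle.load(open("c1.pkl","rb"))
a=cv2.convertScaleAbs(d["top"]["image"][95:245,215:405,::-1],alpha=1.8)
b=cv2.convertScaleAbs(d["side"]["image"][165:305,270:400,::-1],alpha=1.8)
a=cv2.resize(a,None,fx=4,fy=4,interpolation=cv2.INTER_CUBIC);b=cv2.resize(b,None,fx=4,fy=4,interpolation=cv2.INTER_CUBIC)
cv2.imwrite("pics/a.png",a);cv2.imwrite("pics/b.png",b)
E
```

```text
(no output)
```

View pics/a.png

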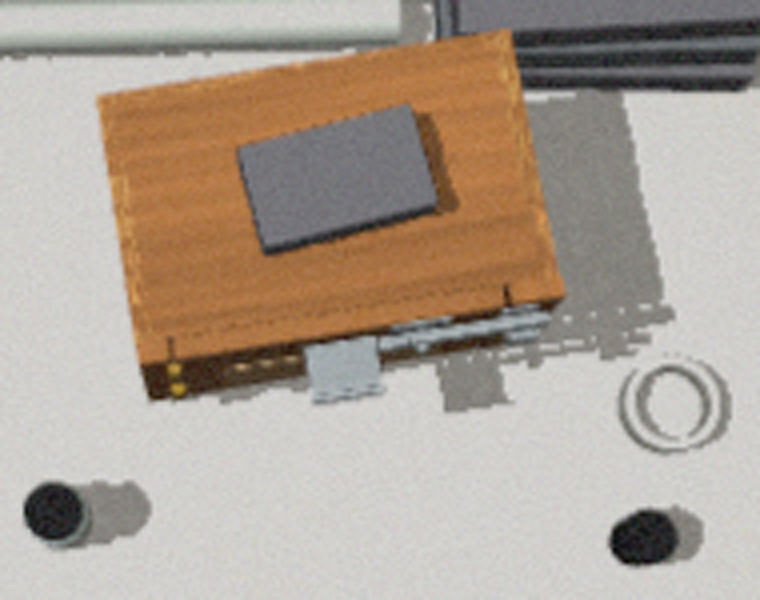

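View pics/b.png

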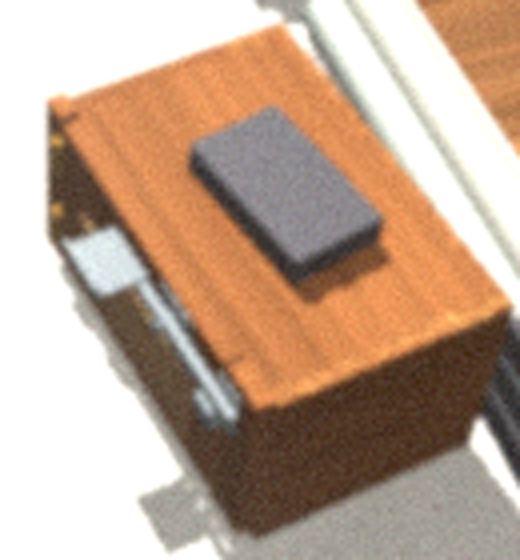

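Top crop corners are back-left (97,95), back-right (511,30), front-right (565,296) and front-left (140,360), with the tray at (303–384, 340–402). Side crop corners are (283,26), (512,302), (255,408) and (50,100). I'll fit the cupboard pose and the height offset from these.

```bash
cat >h.py <<'E'
import numpy as np,pickle
from scipy.optimize import least_squares
d=pickle.load(open("c1.pkl","rb"))
def proj(n,X):
    c=d[n];p=(np.atleast_2d(X)@c["R"].T+c["t"])@c["K"].T;return p[:,:2]/p[:,2:]
def back(n,uv,z):
    c=d[n];D=c["R"].T@np.linalg.solve(c["K"],[*uv,1]);C=-c["R"].T@c["t"];return C+D*(z-C[2])/D[2]
def w(P,X):
    X=np.atleast_2d(X).astype(float);c,s=np.cos(P[2]),np.sin(P[2]);return np.c_[P[0]+c*X[:,0]-s*X[:,1],P[1]+s*X[:,0]+c*X[:,1],X[:,2]]
E
python3 - <<'E'
from h import *
T=lambda a:np.array([215,95])+np.array(a)/4-.4
S=lambda a:np.array([270,165])+np.array(a)/4-.4
top=T([(97,95),(511,30),(565,296),(140,360)]);sd=S([(283,26),(512,302),(255,408),(50,100)])
C=[[120,180,205],[120,-180,205],[-120,-180,205],[-120,180,205]]
for use in ("t","s","ts"):
    f=lambda P:np.r_[(proj("top",w(P,C))-top).ravel()*("t" in use),(proj("side",w(P,C))-sd).ravel()*("s" in use)]
    q=least_squares(f,[600,0,0.1]);P=q.x;print(use,P,f(P).round(1))
np.save("P.npy",P)
tt=T([(303,347),(378,340),(384,395),(312,402)]);ts=S([(103,228),(148,265),(105,297),(60,238)])
# tray: y = 150-140±30, out 4..54 ; lip top = face+10
for lab,zl in(("lip",10),("nolip",0)):
  g=lambda h:np.r_[(proj("top",w(P,[[-124,40,188+h[0]],[-124,-20,188+h[0]],[-174,-20,188+zl+h[0]],[-174,40,188+zl+h[0]]]))-tt).ravel(),(proj("side",w(P,[[-124,-20+60,188+h[0]],[-124,-20,188+h[0]],[-174,-20,188+zl+h[0]],[-174,40,188+zl+h[0]]]))-ts).ravel()]
  q=least_squares(g,[0]);print(lab,q.x,g(q.x).round(1))
print("tray",w(P,[-146,10,188]),"hinge",w(P,[-120,150,0]))
for n,uv,z in(("jar",(54,510),85),("loupe",(645,537),60),("tape",(674,404),30)):print(n,back("top",T(uv),z))
E
```

```text
t [ 7.78905748e+02 -1.07105469e+02  1.38460433e-01] [ 0.1 -0.6  0.2 -0.7 -0.1  0.3 -0.2  1.   0.  -0.   0.   0.   0.   0.
 -0.   0. ]
s [ 7.80875955e+02 -9.85685113e+01  1.30228299e-01] [-0.  -0.  -0.  -0.  -0.   0.  -0.   0.   0.3 -1.9  0.8  0.1 -0.6  0.9
 -0.5  0.2]
ts [ 7.79329560e+02 -1.03655434e+02  1.34702569e-01] [-0.8 -0.9 -0.6 -0.6 -1.2  0.4 -1.4  0.7  0.2 -0.9  1.2  1.2 -0.1  2.4
 -0.6  1.5]
lip [7.280254] [-0.8 -0.7 -1.9 -1.6 -0.6 -1.4 -0.5 -0.4  3.3 -0.6  0.5  3.  -2.4 -1.6
  0.6  0.1]
nolip [12.21833385] [-0.7 -1.  -1.7 -1.9 -0.8 -1.2 -0.5 -0.2  3.4 -1.5  0.6  2.  -2.4 -0.6
  0.6  1.1]
tray [[ 633.30917168 -113.35317557  188.        ]] hinge [[640.27226471  28.87029414   0.        ]]
jar [526.20788207 139.03264985  85.        ]
loupe [ 494.63204799 -395.05892748   60.        ]
tape [ 621.11259508 -436.9021181    30.        ]
```

The fit is consistent across both views: cupboard near (779,-105), yaw about 0.136, tray face height offset about +7 mm (to be felt). I'll turn the tool so its y points into the cupboard, close the fingers and raise the arm.

step_arm([
  {"turn": -0.18,"dz": -10,"jaw": 0},
  {"turn": -0.18,"dz": -10,"jaw": 0},
  {"turn": -0.18,"dz": -10,"jaw": 0},
  {"turn": -0.18,"jaw": 0},
  {"turn": -0.18,"jaw": 0},
], grip_force=20)

```text
validation failed for argument at $.in...
```

step_arm([
  {"turn": -0.18,"jaw": 0},
  {"turn": -0.18,"jaw": 0},
  {"turn": -0.086,"jaw": 0},
  {"jaw": 0},
])

```text
validation failed for argument at $.in...
```

step_arm([
  {"dx": 0,"dy": 0,"dz": -10,"turn": -0.18,"jaw": 0},
  {"dx": 0,"dy": 0,"dz": -10,"turn": -0.18,"jaw": 0},
  {"dx": 0,"dy": 0,"dz": -10,"turn": -0.18,"jaw": 0},
  {"dx": 0,"dy": 0,"dz": 0,"turn": -0.18,"jaw": 0},
  {"dx": 0,"dy": 0,"dz": 0,"turn": -0.18,"jaw": 0},
], grip_force=20)

```text
clock: 0.72
ee_pos: [203.4, -537.6, 257.6]
ee_rot: [0.806, 0.592, 0.0, -0.0]
contact_force: [-0.7, -0.3, -0.1]
finger_gap: 0.484
```

step_arm([
  {"dx": 0,"dy": 0,"dz": 0,"turn": -0.18,"jaw": 0},
  {"dx": 0,"dy": 0,"dz": 0,"turn": -0.18,"jaw": 0},
  {"dx": 0,"dy": 0,"dz": 0,"turn": -0.08,"jaw": 0},
  {"dx": 0,"dy": 0,"dz": 0,"turn": 0,"jaw": 0},
])

```text
clock: 1.23
ee_pos: [203.5, -537.6, 257.5]
ee_rot: [0.66, 0.752, 0.0, -0.0]
contact_force: [0.6, -0.5, 0.1]
finger_gap: 0.047
```

step_arm([
  {"dx": 37,"dy": 46,"dz": 0,"turn": 0,"jaw": 0},
  {"dx": 37,"dy": 46,"dz": 0,"turn": 0,"jaw": 0},
  {"dx": 37,"dy": 46,"dz": 0,"turn": 0,"jaw": 0},
  {"dx": 37,"dy": 46,"dz": 0,"turn": 0,"jaw": 0},
  {"dx": 37,"dy": 46,"dz": 0,"turn": 0,"jaw": 0},
])

```text
clock: 1.85
ee_pos: [408.4, -322.8, 258.0]
ee_rot: [0.66, 0.751, -0.0, 0.0]
contact_force: [0.3, -0.5, -0.6]
finger_gap: 0.006
```

step_arm([
  {"dx": 37,"dy": 46,"dz": 0,"turn": 0,"jaw": 0},
  {"dx": 37,"dy": 46,"dz": 0,"turn": 0,"jaw": 0},
  {"dx": 37,"dy": 46,"dz": 0,"turn": 0,"jaw": 0},
  {"dx": 37,"dy": 46,"dz": 0,"turn": 0,"jaw": 0},
  {"dx": 0,"dy": 0,"dz": 0,"turn": 0,"jaw": 0},
])

```text
clock: 2.48
ee_pos: [572.6, -150.5, 257.1]
ee_rot: [0.658, 0.753, 0.0, -0.0]
contact_force: [-0.1, 0.0, -0.1]
finger_gap: 0.005
```

step_arm([
  {"dx": 18,"dy": 31,"dz": 0,"turn": 0,"jaw": 0},
  {"dx": 19,"dy": 31,"dz": 0,"turn": 0,"jaw": 0},
  {"dx": 0,"dy": 0,"dz": 10,"turn": 0,"jaw": 0},
  {"dx": 0,"dy": 0,"dz": 0,"turn": 0,"jaw": 0},
])

```text
clock: 2.98
ee_pos: [625.6, -109.7, 246.6]
ee_rot: [0.66, 0.751, -0.001, -0.001]
contact_force: [-0.2, -0.1, -1.5]
finger_gap: 0.006
```

```bash
python3 - <<'E'
from workcell import r,cams
import cv2,numpy as np,pickle
print(r.observe()["ee_pos"])
a=cams.capture("side")["image"][165:290,270:400,::-1];c=cams.capture("wrist");b=c["image"][:,:,::-1]
pickle.dump(c,open("w.pkl","wb"))
a=cv2.resize(a,(437,420),interpolation=cv2.INTER_CUBIC)
cv2.imwrite("pics/c.png",cv2.resize(cv2.convertScaleAbs(np.hstack([a,b]),alpha=1.6),(800,337)))
E
```

```text
[ 625.56064706 -109.66556284  246.56022614]
```

View pics/c.png

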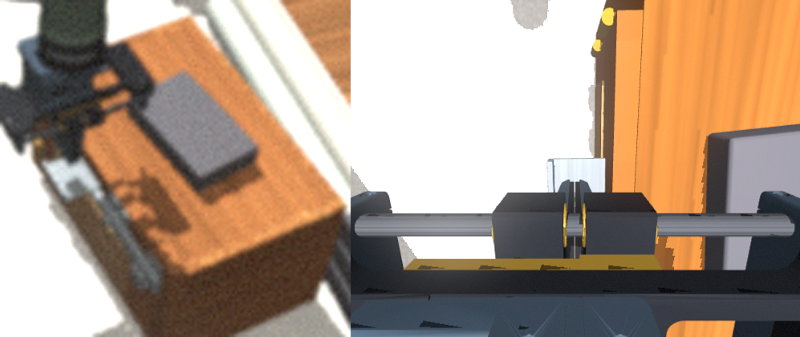

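In the wrist view the closed fingers (column 573) are centred over the tray (columns 548–605), which continues past them towards the hinge. I'll shift slightly and go down to feel for the tray.

step_arm([
  {"dx": 4,"dy": 4,"dz": 10,"turn": 0,"jaw": 0},
  {"dx": 0,"dy": 0,"dz": 10,"turn": 0,"jaw": 0},
  {"dx": 0,"dy": 0,"dz": 0,"turn": 0,"jaw": 0},
])

```text
clock: 3.45
ee_pos: [629.8, -104.3, 226.5]
ee_rot: [0.659, 0.752, -0.001, -0.001]
contact_force: [-0.1, -0.2, 0.8]
finger_gap: 0.005
```

step_arm([
  {"dx": 0,"dy": 0,"dz": 2,"turn": 0,"jaw": 0},
  {"dx": 0,"dy": 0,"dz": 2,"turn": 0,"jaw": 0},
  {"dx": 0,"dy": 0,"dz": 0,"turn": 0,"jaw": 0},
])

```text
clock: 3.82
ee_pos: [630.5, -104.3, 223.9]
ee_rot: [0.659, 0.752, -0.0, 0.0]
contact_force: [1.0, 0.1, -0.6]
finger_gap: 0.005
```

step_arm([
  {"dx": 0,"dy": 0,"dz": 3,"turn": 0,"jaw": 0},
  {"dx": 0,"dy": 0,"dz": 3,"turn": 0,"jaw": 0},
  {"dx": 0,"dy": 0,"dz": 0,"turn": 0,"jaw": 0},
])

```text
clock: 4.2
ee_pos: [630.4, -104.3, 217.6]
ee_rot: [0.659, 0.752, -0.0, -0.0]
contact_force: [0.3, -0.2, -0.4]
finger_gap: 0.01
```

step_arm([
  {"dx": 0,"dy": 0,"dz": 2,"turn": 0,"jaw": 0},
  {"dx": 0,"dy": 0,"dz": 2,"turn": 0,"jaw": 0},
  {"dx": 0,"dy": 0,"dz": 0,"turn": 0,"jaw": 0},
])

```text
clock: 4.58
ee_pos: [630.4, -104.3, 213.7]
ee_rot: [0.659, 0.752, -0.0, -0.0]
contact_force: [-0.4, -0.1, -0.2]
finger_gap: 0.006
```

step_arm([
  {"dx": 0,"dy": 0,"dz": 2,"turn": 0,"jaw": 0},
  {"dx": 0,"dy": 0,"dz": 2,"turn": 0,"jaw": 0},
  {"dx": 0,"dy": 0,"dz": 0,"turn": 0,"jaw": 0},
])

```text
clock: 4.95
ee_pos: [630.5, -104.3, 209.8]
ee_rot: [0.659, 0.752, -0.0, -0.0]
contact_force: [-0.5, 0.6, -0.2]
finger_gap: 0.003
```

step_arm([
  {"dx": 0,"dy": 0,"dz": 2,"turn": 0,"jaw": 0},
  {"dx": 0,"dy": 0,"dz": 0,"turn": 0,"jaw": 0},
])

```text
clock: 5.2
ee_pos: [630.6, -104.1, 208.1]
ee_rot: [0.659, 0.752, 0.0, 0.0]
contact_force: [-0.5, 0.7, 1.6]
finger_gap: 0.006
```

step_arm([
  {"dx": 0,"dy": 0,"dz": 2,"turn": 0,"jaw": 0},
  {"dx": 0,"dy": 0,"dz": 2,"turn": 0,"jaw": 0},
  {"dx": 0,"dy": 0,"dz": 0,"turn": 0,"jaw": 0},
])

```text
clock: 5.58
ee_pos: [630.6, -104.2, 203.7]
ee_rot: [0.659, 0.752, 0.0, -0.0]
contact_force: [-0.4, 1.1, 0.7]
finger_gap: 0.004
```

step_arm([
  {"dx": 0,"dy": 0,"dz": 2,"turn": 0,"jaw": 0},
  {"dx": 0,"dy": 0,"dz": 2,"turn": 0,"jaw": 0},
  {"dx": 0,"dy": 0,"dz": 0,"turn": 0,"jaw": 0},
])

```text
clock: 5.95
ee_pos: [630.6, -104.2, 199.7]
ee_rot: [0.659, 0.752, 0.0, -0.0]
contact_force: [0.4, 0.7, 1.3]
finger_gap: 0.001
```

step_arm([
  {"dx": 0,"dy": 0,"dz": 1,"turn": 0,"jaw": 0},
  {"dx": 0,"dy": 0,"dz": 1,"turn": 0,"jaw": 0},
  {"dx": 0,"dy": 0,"dz": 0,"turn": 0,"jaw": 0},
])

```text
clock: 6.32
ee_pos: [630.6, -104.3, 197.9]
ee_rot: [0.659, 0.752, -0.0, 0.0]
contact_force: [-0.1, 1.6, 1.7]
finger_gap: 0.006
```

step_arm([
  {"dx": 0,"dy": 0,"dz": 1,"turn": 0,"jaw": 0},
  {"dx": 0,"dy": 0,"dz": 1,"turn": 0,"jaw": 0},
  {"dx": 0,"dy": 0,"dz": 0,"turn": 0,"jaw": 0},
])

```text
clock: 6.7
ee_pos: [630.6, -104.3, 195.8]
ee_rot: [0.659, 0.752, -0.0, 0.0]
contact_force: [1.0, 1.3, 2.4]
finger_gap: 0.007
```

step_arm([
  {"dx": 0,"dy": 0,"dz": 1,"turn": 0,"jaw": 0},
  {"dx": 0,"dy": 0,"dz": 0,"turn": 0,"jaw": 0},
])

```text
clock: 6.95
ee_pos: [630.6, -104.4, 194.8]
ee_rot: [0.659, 0.752, -0.0, 0.0]
contact_force: [-0.0, 1.0, 1.2]
finger_gap: 0.005
```

step_arm([
  {"dx": 0,"dy": 0,"dz": 0.5,"turn": 0,"jaw": 0},
  {"dx": 0,"dy": 0,"dz": 0,"turn": 0,"jaw": 0},
])

```text
clock: 7.2
ee_pos: [630.6, -104.4, 194.4]
ee_rot: [0.659, 0.752, -0.0, 0.0]
contact_force: [-0.5, 0.6, 1.2]
finger_gap: 0.003
```

step_arm([
  {"dx": 0,"dy": 0,"dz": 0.5,"turn": 0,"jaw": 0},
  {"dx": 0,"dy": 0,"dz": 0,"turn": 0,"jaw": 0},
])

```text
clock: 7.45
ee_pos: [630.6, -104.4, 193.9]
ee_rot: [0.659, 0.752, -0.0, 0.0]
contact_force: [-0.2, -0.1, 1.9]
finger_gap: 0.005
```

step_arm([
  {"dx": 0,"dy": 0,"dz": 0.5,"turn": 0,"jaw": 0},
  {"dx": 0,"dy": 0,"dz": 0,"turn": 0,"jaw": 0},
])

```text
clock: 7.7
ee_pos: [630.6, -104.4, 193.4]
ee_rot: [0.659, 0.752, -0.0, 0.0]
contact_force: [1.0, 0.1, 1.0]
finger_gap: 0.009
```

step_arm([
  {"dx": 0,"dy": 0,"dz": 0.5,"turn": 0,"jaw": 0},
  {"dx": 0,"dy": 0,"dz": 0,"turn": 0,"jaw": 0},
])

```text
clock: 7.95
ee_pos: [630.6, -104.4, 193.1]
ee_rot: [0.659, 0.752, -0.0, 0.0]
contact_force: [-0.4, 1.2, 1.5]
finger_gap: 0.006
```

step_arm([
  {"dx": 0,"dy": 0,"dz": 0.5,"turn": 0,"jaw": 0},
  {"dx": 0,"dy": 0,"dz": 0,"turn": 0,"jaw": 0},
])

```text
clock: 8.2
ee_pos: [630.7, -104.4, 192.8]
ee_rot: [0.659, 0.752, 0.0, 0.0]
contact_force: [-0.3, 0.5, 4.1]
finger_gap: 0.004
```

step_arm([
  {"dx": 0,"dy": 0,"dz": 0.4,"turn": 0,"jaw": 0},
  {"dx": 0,"dy": 0,"dz": 0,"turn": 0,"jaw": 0},
])

```text
clock: 8.45
ee_pos: [630.7, -104.4, 192.7]
ee_rot: [0.659, 0.752, 0.0, 0.0]
contact_force: [-0.2, 1.3, 5.7]
finger_gap: 0.003
```

step_arm([
  {"dx": 0,"dy": -2,"dz": 0,"turn": 0,"jaw": 0},
  {"dx": 0,"dy": -2,"dz": 0,"turn": 0,"jaw": 0},
  {"dx": 0,"dy": 0,"dz": 0,"turn": 0,"jaw": 0},
])

```text
clock: 8.82
ee_pos: [626.9, -104.4, 192.7]
ee_rot: [0.659, 0.752, 0.001, 0.0]
contact_force: [1.3, 1.9, 6.2]
finger_gap: 0.008
```

step_arm([
  {"dx": 0,"dy": -2,"dz": 0,"turn": 0,"jaw": 0},
  {"dx": 0,"dy": 0,"dz": 0,"turn": 0,"jaw": 0},
])

```text
clock: 9.07
ee_pos: [625.0, -104.4, 192.6]
ee_rot: [0.659, 0.752, 0.001, 0.0]
contact_force: [0.5, 2.5, 6.4]
finger_gap: 0.004
```

step_arm([
  {"dx": 0,"dy": -2,"dz": 0,"turn": 0,"jaw": 0},
  {"dx": 0,"dy": 0,"dz": 0,"turn": 0,"jaw": 0},
])

```text
clock: 9.32
ee_pos: [623.0, -104.3, 192.6]
ee_rot: [0.659, 0.752, 0.001, -0.0]
contact_force: [0.8, 3.3, 5.1]
finger_gap: 0.006
```

step_arm([
  {"dx": 0,"dy": -2,"dz": 0,"turn": 0,"jaw": 0},
  {"dx": 0,"dy": 0,"dz": 0,"turn": 0,"jaw": 0},
])

```text
clock: 9.57
ee_pos: [621.1, -104.3, 192.6]
ee_rot: [0.659, 0.752, 0.001, -0.0]
contact_force: [0.1, 4.2, 6.4]
finger_gap: 0.006
```

step_arm([
  {"dx": 0,"dy": -2,"dz": 0,"turn": 0,"jaw": 0},
  {"dx": 0,"dy": 0,"dz": 0,"turn": 0,"jaw": 0},
])

```text
clock: 9.82
ee_pos: [619.2, -104.2, 192.7]
ee_rot: [0.659, 0.752, 0.002, -0.0]
contact_force: [1.6, 6.2, 5.8]
finger_gap: 0.008
```

step_arm([
  {"dx": 0,"dy": -2,"dz": 0,"turn": 0,"jaw": 0},
  {"dx": 0,"dy": 0,"dz": 0,"turn": 0,"jaw": 0},
])

```text
clock: 10.07
ee_pos: [617.3, -104.2, 192.7]
ee_rot: [0.659, 0.752, 0.002, -0.0]
contact_force: [0.9, 5.9, 5.8]
finger_gap: 0.008
```

Sideways force is growing towards the hinge, which fits the door already turning with the finger. I'll follow the arc and check with a picture.

step_arm([
  {"dx": 1.5,"dy": 0,"dz": 0,"turn": 0.05,"jaw": 0},
  {"dx": 1.5,"dy": 0,"dz": 0,"turn": 0.05,"jaw": 0},
  {"dx": 0,"dy": 0,"dz": 0,"turn": 0,"jaw": 0},
])

```text
clock: 10.45
ee_pos: [616.9, -103.2, 192.7]
ee_rot: [0.696, 0.718, 0.0, 0.001]
contact_force: [0.6, 1.1, 5.2]
finger_gap: 0.008
```

```bash
python3 - <<'E'
from workcell import r,cams
import cv2,numpy as np
a=cams.capture("top")["image"][95:245,215:405,::-1];b=cams.capture("side")["image"][165:315,260:400,::-1]
cv2.imwrite("pics/d.png",cv2.resize(cv2.convertScaleAbs(np.hstack([a,b]),alpha=1.7),(792,360),interpolation=cv2.INTER_CUBIC))
E
```

```text
(no output)
```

View pics/d.png

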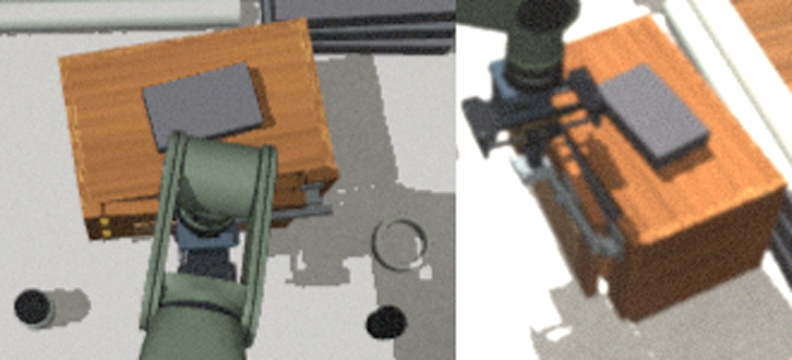

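The pictures show the bar end off the catch and the door about 0.1 rad ajar, which matches 0.103 rad from the finger's arc about the hinge. I'll carry on along the arc, gently at first.

step_arm([
  {"dx": 0.9,"dy": -3.9,"dz": 0,"turn": 0.03,"jaw": 0},
  {"dx": 0.9,"dy": -3.9,"dz": 0,"turn": 0.03,"jaw": 0},
  {"dx": 0.9,"dy": -3.9,"dz": 0,"turn": 0.03,"jaw": 0},
])

```text
clock: 10.92
ee_pos: [605.3, -100.8, 192.7]
ee_rot: [0.728, 0.686, 0.0, 0.001]
contact_force: [1.0, -0.3, 5.5]
finger_gap: 0.007
```

step_arm([
  {"dx": 0.9,"dy": -3.9,"dz": 0,"turn": 0.03,"jaw": 0},
  {"dx": 0.9,"dy": -3.9,"dz": 0,"turn": 0.03,"jaw": 0},
  {"dx": 0.9,"dy": -3.9,"dz": 0,"turn": 0.03,"jaw": 0},
])

```text
clock: 11.3
ee_pos: [593.8, -97.3, 192.7]
ee_rot: [0.758, 0.652, 0.0, 0.001]
contact_force: [0.7, -1.6, 5.9]
finger_gap: 0.002
```

step_arm([
  {"dx": 1.3,"dy": -6.4,"dz": 0,"turn": 0.05,"jaw": 0},
  {"dx": 1.4,"dy": -6.4,"dz": 0,"turn": 0.05,"jaw": 0},
  {"dx": 1.4,"dy": -6.4,"dz": 0,"turn": 0.05,"jaw": 0},
  {"dx": 1.4,"dy": -6.4,"dz": 0,"turn": 0.05,"jaw": 0},
])

```text
clock: 11.8
ee_pos: [570.1, -86.3, 192.7]
ee_rot: [0.82, 0.573, 0.0, 0.001]
contact_force: [1.4, -0.5, 4.9]
finger_gap: 0.003
```

step_arm([
  {"dx": 1.5,"dy": -6.4,"dz": 0,"turn": 0.05,"jaw": 0},
  {"dx": 1.5,"dy": -6.4,"dz": 0,"turn": 0.05,"jaw": 0},
  {"dx": 1.5,"dy": -6.4,"dz": 0,"turn": 0.05,"jaw": 0},
  {"dx": 1.5,"dy": -6.4,"dz": 0,"turn": 0.05,"jaw": 0},
])

```text
clock: 12.3
ee_pos: [548.8, -70.6, 192.6]
ee_rot: [0.873, 0.488, -0.0, 0.001]
contact_force: [1.0, -2.0, 4.8]
finger_gap: 0.01
```

step_arm([
  {"dx": 1.5,"dy": -6.4,"dz": 0,"turn": 0.05,"jaw": 0},
  {"dx": 1.5,"dy": -6.4,"dz": 0,"turn": 0.05,"jaw": 0},
  {"dx": 1.5,"dy": -6.4,"dz": 0,"turn": 0.05,"jaw": 0},
  {"dx": 1.5,"dy": -6.4,"dz": 0,"turn": 0.05,"jaw": 0},
])

```text
clock: 12.8
ee_pos: [531.1, -51.0, 192.5]
ee_rot: [0.917, 0.399, -0.001, 0.001]
contact_force: [-0.8, -2.0, 6.4]
finger_gap: 0.002
```

step_arm([
  {"dx": 1.5,"dy": -6.4,"dz": 0,"turn": 0.05,"jaw": 0},
  {"dx": 1.5,"dy": -6.4,"dz": 0,"turn": 0.05,"jaw": 0},
  {"dx": 1.5,"dy": -6.4,"dz": 0,"turn": 0.05,"jaw": 0},
  {"dx": 1.5,"dy": -6.4,"dz": 0,"turn": 0.05,"jaw": 0},
])

```text
clock: 13.3
ee_pos: [517.7, -28.1, 192.4]
ee_rot: [0.952, 0.305, -0.001, 0.001]
contact_force: [-1.2, -2.2, 6.9]
finger_gap: 0.004
```

step_arm([
  {"dx": 1.5,"dy": -6.4,"dz": -0.1,"turn": 0.05,"jaw": 0},
  {"dx": 1.5,"dy": -6.4,"dz": 0,"turn": 0.05,"jaw": 0},
  {"dx": 1.5,"dy": -6.4,"dz": -0.1,"turn": 0.05,"jaw": 0},
  {"dx": 1.5,"dy": -6.4,"dz": 0,"turn": 0.05,"jaw": 0},
])

```text
clock: 13.8
ee_pos: [509.2, -3.0, 192.4]
ee_rot: [0.978, 0.209, -0.001, 0.001]
contact_force: [-2.1, -1.8, 5.8]
finger_gap: 0.0
```

step_arm([
  {"dx": 1.5,"dy": -6.4,"dz": -0.1,"turn": 0.05,"jaw": 0},
  {"dx": 1.5,"dy": -6.4,"dz": 0,"turn": 0.05,"jaw": 0},
  {"dx": 1.5,"dy": -6.4,"dz": 0,"turn": 0.05,"jaw": 0},
  {"dx": 1.5,"dy": -6.4,"dz": 0,"turn": 0.05,"jaw": 0},
  {"dx": 0,"dy": 0,"dz": 0,"turn": 0,"jaw": 0},
])

```text
clock: 14.42
ee_pos: [506.1, 24.3, 192.3]
ee_rot: [0.994, 0.111, -0.001, -0.0]
contact_force: [-2.0, 1.8, 6.1]
finger_gap: 0.004
```

step_arm([
  {"dx": 1.2,"dy": -5,"dz": 0,"turn": 0.04,"jaw": 0},
  {"dx": 0.6,"dy": -2.5,"dz": 0,"turn": 0.02,"jaw": 0},
  {"dx": 0,"dy": 0,"dz": 0,"turn": 0,"jaw": 0},
])

```text
clock: 14.8
ee_pos: [506.7, 31.8, 192.2]
ee_rot: [0.997, 0.081, -0.001, -0.0]
contact_force: [-2.2, 0.4, 5.7]
finger_gap: 0.005
```

step_arm([
  {"dx": 0,"dy": 0,"dz": -4,"turn": 0,"jaw": 0},
  {"dx": 0,"dy": 0,"dz": -5,"turn": 0,"jaw": 0},
  {"dx": 0,"dy": 0,"dz": -5,"turn": 0,"jaw": 0},
  {"dx": 0,"dy": 0,"dz": -5,"turn": 0,"jaw": 0},
  {"dx": 0,"dy": 0,"dz": -5,"turn": 0,"jaw": 0},
])

```text
clock: 15.42
ee_pos: [507.7, 31.6, 216.6]
ee_rot: [0.997, 0.081, 0.0, 0.0]
contact_force: [0.5, -0.7, 0.7]
finger_gap: 0.006
```

step_arm([
  {"dx": 0,"dy": 0,"dz": -15,"turn": 0,"jaw": 0},
  {"dx": 0,"dy": 0,"dz": -30,"turn": 0,"jaw": 0},
  {"dx": 0,"dy": 0,"dz": -30,"turn": 0,"jaw": 0},
  {"dx": 0,"dy": 0,"dz": 0,"turn": 0,"jaw": 0},
])

```text
clock: 15.92
ee_pos: [509.0, 31.7, 294.3]
ee_rot: [0.997, 0.081, 0.003, 0.0]
contact_force: [0.1, 0.3, -0.6]
finger_gap: 0.006
```

```bash
python3 - <<'E'
from workcell import r,cams
import cv2,numpy as np
a=cams.capture("top")["image"][95:275,195:405,::-1];b=cams.capture("side")["image"][165:345,220:400,::-1]
cv2.imwrite("pics/e.png",cv2.resize(cv2.convertScaleAbs(np.hstack([a,b]),alpha=1.7),(780,360),interpolation=cv2.INTER_CUBIC))
E
```

```text
(no output)
```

View pics/e.png

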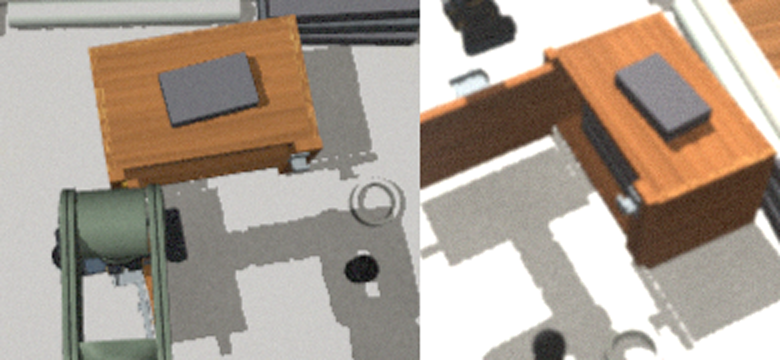

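The door stands about square to the cupboard. The gripper hangs clear above it, and the box, tape and loupe are where they were. Handing in.

```bash
python3 - <<'E'
from workcell import r,ticket
o=r.observe();print(o["clock"],o["contact_force"].round(1),abs(o["qvel"]).max().round(3))
print(ticket.job_done())
E
```

```text
16.025 [ 0.5 -0.1  0.6] 0.028
the job is handed in; nothing more can be done
None
```

The door is open and standing about square to the cupboard, and I handed the job in at 16.0 s of the 48 s allowed; no verdict was reported.

- **Latch:** I pressed the thumb tray with closed fingers and felt contact at a fingertip height of about 195 mm. The stop came about 16 mm lower, and I held it there with about 6 N.
- **Opening:** I drew the door off the catch with the lever still down, then followed the arc about the hinge to an estimated 1.54 rad, at no more than about 0.4 rad/s. I then lifted the finger straight up.
- **Forces:** The readings never passed about 9 N in total, against the 25 N limit. They are sampled only at the end of each move.

**Last checks:** The final pictures show the door open and the gripper clear above it, with a tool force of about 0.8 N, close to the sensor noise. The slide box, tape roll and loupe look where they were. The ink jar was hidden behind the arm in the last view, so I could not see it; the planned clearance to it was about 60 mm or more. The mug, book and flat brush were outside the last pictures and nowhere near the moves around the cupboard. The door angle comes from the finger's path and the pictures, because the joint itself cannot be read.

**Disagreement:** The top and side cameras differed by about 8 mm on the cupboard's sideways position. I used values close to the joint fit, and the measured arc radius of 133–134 mm agreed with it.

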